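Load the module carrier and lift it level

TASK

Stand the loose black module in the carrier's empty pocket, lowering it fully home rather than dropping it, and let go of it. Then take the carrier by its cross handle, lift it with both modules in it until it is at least 10 cm clear of the bench, keeping it level, and finish while still holding it there, still and level: do not put it down. Leave the tape roll, the power adapter and the screwdriver where they lie.

Things in the scene. Friction and masses are not known exactly. Their poses are not given: they have to be found in the camera images.
- carrier: A loose aluminium carrier standing on the bench, 0.45 kg: base plate 240 (its x) x 100 (its y) x 6 mm, a pocket at each end and an upright cross handle in the middle. Origin: centre of its underside, z up. It may be turned any way about the vertical. It slides on the bench if pushed sideways.
- empty_pocket (a point): Middle of the inner floor of the empty pocket, at (-85, 0, 6) mm in the carrier's frame, with the carrier's axes. The pocket is inside 40 (carrier x) x 66 mm (carrier y), so a module has 3 mm of play each side; walls 4 mm thick, their tops 34 mm above this floor, with lips above them that flare outwards to 43 mm above this floor as a lead-in. A module stands in it with its x along the carrier's x, either way round.
- full_pocket (a point): The same for the other pocket, at (+85, 0, 6) mm in the carrier's frame; it already holds a module.
- handle (a point): Centre of the handle bar, at (0, 0, 140) mm in the carrier's frame. The bar is dark steel, 14 x 14 mm in section, along the carrier's y, 96 mm long; its ends stand on two posts (14 x 6 mm) at y = +-45 mm, leaving 84 mm of free bar. Grip it across the carrier's x. With both modules in, the carrier balances about below the bar and weighs about 0.8 kg.
- loose_module: A matt black electronics module, a plain upright box with vent slots low on its two broad faces and steel connectors on top: 34 (its x) x 60 (its y) x 100 mm tall (its z), about 0.18 kg (0.14 to 0.23). Origin: centre of its underside. The lowest 4 mm are stepped in by 3 mm all round. Grip it across the 34 mm. It starts standing on the bench away from the carrier, turned any way about the vertical.
- seated_module: A matt black electronics module, a plain upright box with vent slots low on its two broad faces and steel connectors on top: 34 (its x) x 60 (its y) x 100 mm tall (its z), about 0.18 kg (0.14 to 0.23). Origin: centre of its underside. The lowest 4 mm are stepped in by 3 mm all round. Grip it across the 34 mm. This one is the same, and stands in the carrier's full pocket from the start; it stays there.
- tape_roll: Bystander: a cardboard-brown roll of packing tape lying flat, 100 mm across, 48 mm high. Origin: centre of its underside.
- power_adapter: Bystander: a black power adapter brick, 110 (its x) x 50 x 32 mm high. Origin: centre of its underside.
- screwdriver: Bystander: a screwdriver with a grey handle, 170 mm long, lying along its x on the bench.
Not all that is in view belongs to the job. What is shaped like the loose_module but orange is not meant.

How it is judged:
On the way, in this order (a step that is already met when the one before it is completed fails the run):
1. the loose module stands fully home in the empty pocket, let go, the carrier still on the bench (distance between loose_module and empty_pocket below 0.009 m and z of each of loose_module, seated_module in the frame of carrier below 0.01 m and angle between the z axis of each of loose_module, seated_module and the z axis of carrier, either way round below 0.1 rad and distance between seated_module and full_pocket below 0.009 m and contact force between the fingers and loose_module below 0.2 N and height (world z) of carrier below 0.01 m and angle between carrier's own z axis and vertical below 0.05 rad), for 0.2 s.
2. the loaded carrier is lifted clear of the bench, level (distance between loose_module and empty_pocket below 0.009 m and z of each of loose_module, seated_module in the frame of carrier below 0.01 m and angle between the z axis of each of loose_module, seated_module and the z axis of carrier, either way round below 0.1 rad and distance between seated_module and full_pocket below 0.009 m and height (world z) of carrier above 0.09 m and angle between carrier's own z axis and vertical below 0.14 rad), for 0.2 s.
At the end, for the whole second after the job is handed in: For the last second: carrier held by its bar (within 50 mm of its middle), over 90 mm up, tilt under 0.14 rad, under 30 mm/s and 0.15 rad/s, touching no bystander; modules untouched, within 9 mm of pocket centres, 4 mm of floors, 0.1 rad; bystanders within 30 mm (all of step 2 and linear speed of carrier below 0.03 m/s and angular speed of carrier below 0.15 rad/s and distance between the grasp point and handle below 0.05 m and contact force between the fingers and carrier above 2 N and contact force between the fingers and loose_module below 0.2 N and contact force between the fingers and seated_module below 0.2 N and contact force between carrier and tape_roll below 0.1 N and contact force between carrier and power_adapter below 0.1 N and contact force between carrier and screwdriver below 0.1 N and distance of each of tape_roll, power_adapter, screwdriver from where it was at the start of the episode below 0.03 m); the arm keeps its last pose, push and grip.
It fails at once if the loose module is dropped (falls faster than 0.8 m/s out of the fingers) (linear speed of loose_module above 0.8 m/s and contact force between the fingers and loose_module below 0.05 N and contact force between the fingers and carrier below 0.05 N).
It fails at once if the carrier is tipped more than 0.35 rad (20 degrees) (angle between carrier's own z axis and vertical above 0.35 rad).
It fails at once if a bystander is moved more than 30 mm (distance of any of tape_roll, power_adapter, screwdriver from where it was at the start of the episode above 0.03 m).
It also fails if it takes over 64 s, if anything falls off the work surface, if the arm or the gripper's body presses on something with over 40 N, if the wrist force passes 120 N, or if a joint passes its speed limit or range.

ROBOT

A 7-joint arm with a two-finger parallel gripper is mounted at the origin on the work surface. World frame = base frame: x ahead of the robot, y to its left, z up, the work surface at z = 0. Lengths are in m, angles in rad, forces in N, time in s.
With the tool pointing down it reaches from about 0.425 to 0.825 m from the base axis. Payload 3.6 kg.
Tool frame: the origin (TCP) lies midway between the tips of the shut fingers; the grasp point (between the pads) lies 19 mm behind it; z points along the fingers, y is the line along which they close (so a half turn about z gives the same grasp; the last joint's range is limited). The gripper opens to 85 mm and grips with 20 to 120 N. Pads are 22 mm wide; open, the fingers measure 114 mm over their backs; the gripper's body (76 mm by 85 mm) begins 54 mm behind the grasp point. The pads swing forward as they close: fully open they stand 13 mm farther back than shut.
Start: joints at [-1.137, 0.615, -0.013, 1.423, 0.008, 1.103, -0.04], TCP at [0.289, 0.582, 0.231] pointing down, gripper open.
Joint ranges: [-3.12, 3.12], [-0.3, 2.06], [-1.34, 1.32], [0.26, 2.42], [-1.36, 4.5], [0.01, 1.98], [-2.84, 2.84]. Speed limits (rad/s): [2.79, 2.79, 3.14, 3.14, 3.14, 3.14, 3.14].

INTERFACE

Orientations are given as a unit quaternion [w, x, y, z].
In Python, from cell import observe, snapshot, calibration, sign_off gives the robot as it stands. The module is installed in compiled form; this text tells all that it offers.
- The arm moves only by the shell command python3 -m pendant 'ROWS' [FORCE]. ROWS is JSON, a list of rows, each an object of numbers: "hand": the gripper command: -1 is fully open, 1 is shut, values between are in proportion; "dx", "dy", "dz": the shift along the tool's x, y, z in units of 40 mm (1.0 is 40 mm); "rx", "ry", "rz": the turn, a rotation vector about the tool's x, y, z in units of 8 degrees (1.0 is 8 degrees). A call has 1 to 10 rows; each row is the pose to reach, as a shift and turn from the pose commanded when the call began, along the tool's axes at that moment; what a row does not reach only later rows make up. A row lasts 1/10 s, in which the tool goes at most 50 mm and 8.59 degrees, less where a joint would pass 70% of its speed; a pose out of reach is approached as far as the arm can. A call with a gripper value outside its range is refused whole. The fingers move at their own pace and stop on an object; FORCE is the grip in N (left out, the last holds). Time passes only in rows, so rows that repeat a pose let the fingers close. It gives the time, the measured TCP pose, the force, the opening and the grip force at its end, in the units of the state.
- observe(): the state, without advancing time (a new reading comes with each control period).
- snapshot(name): name is "side" or "top"; returns the picture (384x512x3 uint8, blue, green, red); there is no depth.
- calibration(name): a dict with "mtx" (3x3 intrinsics, pixels), "R" (3x3) and "t" (3): a world point X has camera coordinates R X + t. Camera axes: x right, y down, z forward; pixel columns grow to the right and rows downward; lengths in m; the calibration is good to about 2 mm. A picture is of the moment at which its call begins. calibration takes no time and is no camera call.
- sign_off(): hands the job in; it is judged then, once.
The state is a dict: "time": time; "qpos": joint angles; "joint_velocities": joint speeds; "joint_efforts": joint torques, N m; "tool_pos": TCP position; "tcp_rot": TCP orientation; "force": force on the tool from outside, world axes, zero at the start; "moment": the same for the moment, N m; "grip_width": finger opening in m; "grasp_force": force on a finger pad.
Only numpy, scipy, OpenCV 4.12 (cv2) and the standard library are available. Lean on these libraries where they do the work, as an engineer would, in place of code of your own. Each camera call takes 0.05 s, during which the arm holds its last target. There are 200 camera calls.

## Working session

There is one attempt and no reset: what is moved stays moved. The work goes in short steps, Python scripts to look and compute and a shell command to move; the robot and the scene stay as the last step left them, time stands still between calls to the robot, and variables do not carry over. Pictures are saved under pics/ and viewed, at most 10 in all, crops included, and the job is handed in when it is done.

```bash
mkdir -p pics; python3 - <<'E'
from cell import *
import cv2
for n in("side","top"):
    cv2.imwrite(f"pics/{n}0.png",cv2.resize(snapshot(n),(800,600),interpolation=cv2.INTER_CUBIC)); c=calibration(n); print(n,c["mtx"],c["R"],c["t"])
s=observe(); print(s)
E
```

```text
side [[476.99128511   0.         253.04514147]
 [  0.         476.99128511 202.24796882]
 [  0.           0.           1.        ]] [[-0.94705349 -0.32106021  0.00316509]
 [-0.2410734   0.70453075 -0.66747287]
 [ 0.21206908 -0.63289554 -0.74462739]] [0.56702339 0.20195473 1.61081498]
top [[364.48306788   0.         255.0541651 ]
 [  0.         364.48306788 186.72185112]
 [  0.           0.           1.        ]] [[ 0.02277794 -0.99973439 -0.00350914]
 [-0.98150278 -0.02169489 -0.19021469]
 [ 0.19008804  0.00777693 -0.98173625]] [0.01581137 0.6151945  1.20779377]
{'time': 0.1, 'qpos': array([-1.13648808,  0.6158148 , -0.01262039,  1.42475912,  0.00813778,
        1.10344157, -0.04039411]), 'joint_velocities': array([ 0.0016936 , -0.00235341, -0.0020698 , -0.00378465, -0.00062031,
       -0.00051762,  0.00172402]), 'joint_efforts': array([ 1.72542132e-03, -4.70380783e+01,  2.60124011e-01, -1.71572828e+01,
        1.00131499e-02,  5.85990419e-03,  1.90105126e-06]), 'tool_pos': array([0.28871974, 0.58156797, 0.23025223]), 'tcp_rot': array([-2.40291466e-04,  2.28326165e-01,  9.73583975e-01, -1.16142243e-03]), 'force': array([-0.03163471, -0.26903981, -0.54132119]), 'moment': array([0.00440177, 0.02130845, 0.00754557]), 'grasp_force': 0.0, 'grip_width': 0.0855936495405711}
```

View pics/top0.png

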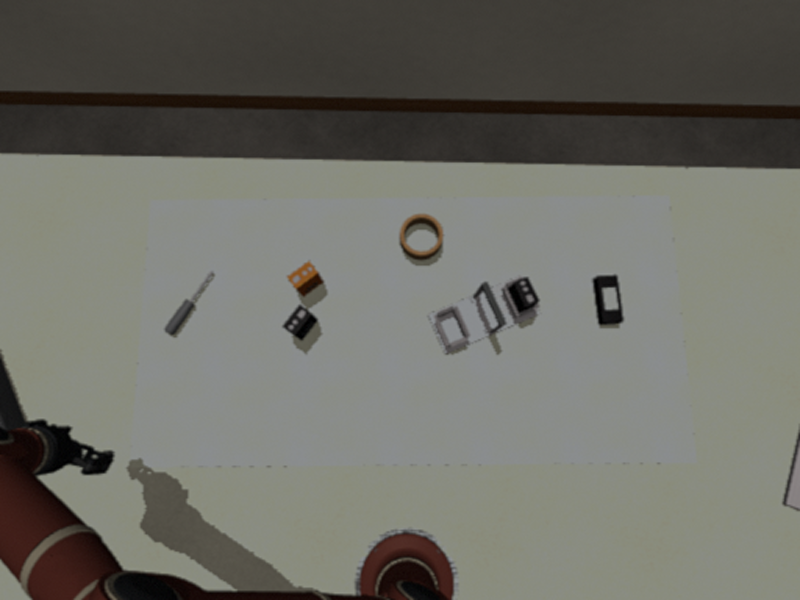

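View pics/side0.png

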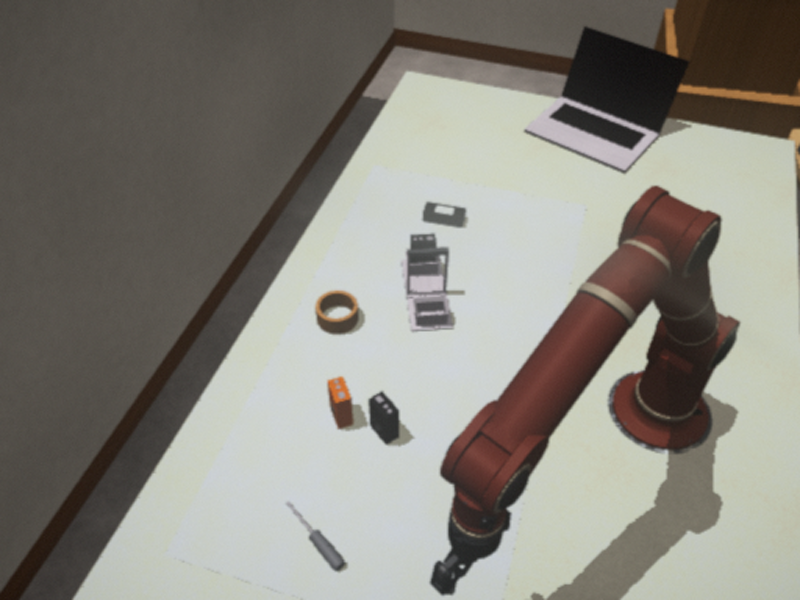

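The top view shows the loose black module at (300,322), the orange decoy at (305,278), the seated black module in the carrier at (521,295), the carrier's empty pocket at (450,328), and the flat black adapter at (608,300). In the side view the loose module is at (384,417). Of the black boxes, only the one at (300,322) stands free and upright, so that is the module meant. I'll confirm it in enlarged crops.

```bash
cat > h.py <<'E'
import numpy as np, cv2
from cell import *
def crop(img,x0,y0,w,h,k):  # native coords
    return cv2.resize(img[y0:y0+h,x0:x0+w],None,fx=k,fy=k,interpolation=cv2.INTER_CUBIC)
def plane(n,u,v,z):
    c=calibration(n); d=c["R"].T@np.linalg.inv(c["mtx"])@[u,v,1]; o=-c["R"].T@c["t"]
    return o+d*(z-o[2])/d[2]
def proj(n,P):
    c=calibration(n); q=(c["R"]@np.asarray(P,float).T).T+c["t"]; q=q@c["mtx"].T; return q[:,:2]/q[:,2:]
E
python3 - <<'E'
from h import *
t=snapshot("top"); s=snapshot("side")
cv2.imwrite("pics/a.png",np.hstack([crop(t,170,180,50,60,8),crop(s,215,240,50,60,8)]))
cv2.imwrite("pics/b.png",np.hstack([crop(t,270,170,80,60,5),crop(s,250,140,50,75,8)[:, :400][:300] if 0 else crop(s,240,140,80,80,5)[:300]]))
# b: top 80x60 at x5 ->400x300
a=crop(t,270,172,80,60,10); cv2.imwrite("pics/b.png",a)
E
```

```text
(no output)
```

View pics/a.png

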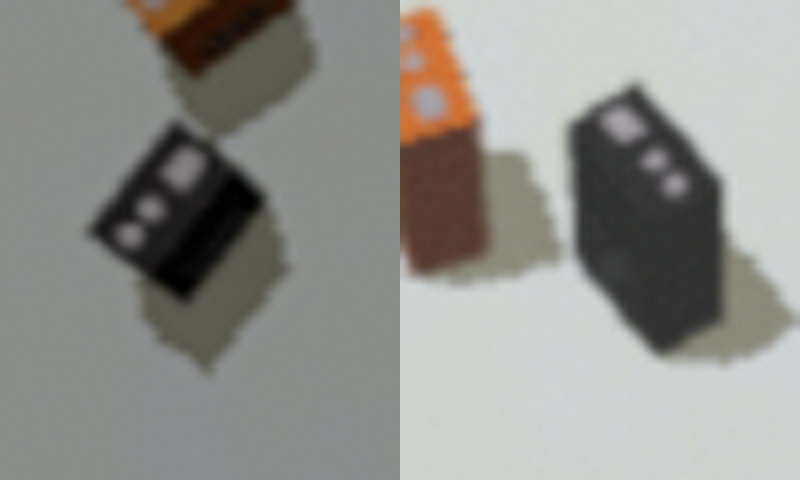

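View pics/b.png

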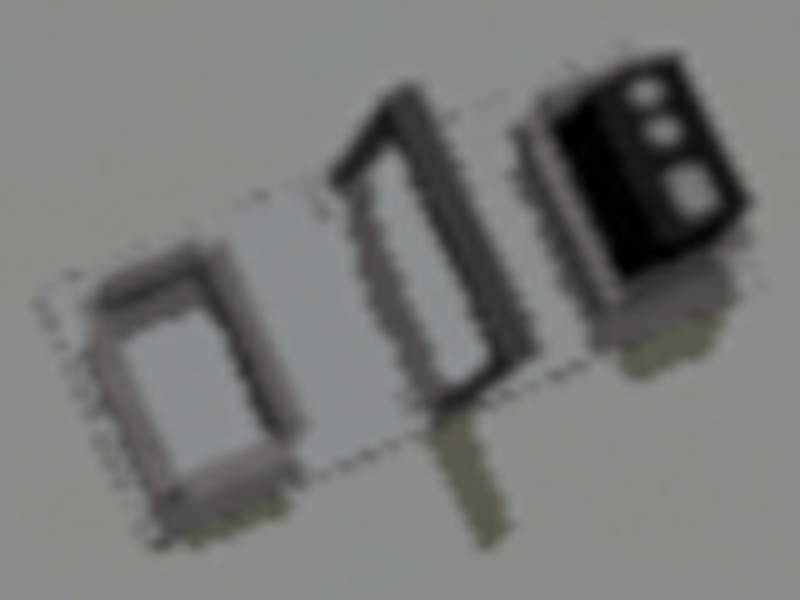

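The crops confirm it: the loose module is matt black and upright with three connectors on top, with top-face corners at crop (178,122), (90,232) and (233,172). In the carrier crop the base corners are at (40,300), (155,548) and (765,285), and the bar ends are at (403,88) and (513,355). Next I'll fit the poses.

```bash
cat > fit.py <<'E'
from h import *
from scipy.optimize import least_squares
def pose(p,L): 
    L=np.array(L,float)/1000;c,s=np.cos(p[2]),np.sin(p[2])
    return np.c_[p[0]+c*L[:,0]-s*L[:,1],p[1]+s*L[:,0]+c*L[:,1],L[:,2]]
def fit(obs,p0):
    f=lambda p:np.concatenate([(proj(n,pose(p,[l]))[0]-uv)*(1 if n=="top" else .7) for n,uv,l in obs])
    r=least_squares(f,p0,loss="soft_l1"); return r.x,f(r.x).reshape(-1,2)
tn=lambda x,y,k,a,b:np.array([(x+.5)/k-.5+a,(y+.5)/k-.5+b])
E
python3 - <<'E'
from fit import *
T=lambda x,y:("top",tn(x,y,8,170,180)); S=lambda x,y:("side",tn(x-400,y,8,215,240))
# module: local y along B->A (big connector end +y);
A,B,C,D=[-17,30,100],[-17,-30,100],[17,30,100],[17,-30,100]
z0=lambda P:[P[0],P[1],4]
obs=[(*T(178,122),A),(*T(90,232),B),(*T(233,172),C),(*T(150,272),D),(*S(570,122),A),(*S(637,85),C),(*S(722,182),D),(*S(660,353),z0(B)),(*S(722,320),z0(D))]
m,r=fit(obs,[.5,.3,-.7]); print("mod",m.round(4),"\n",r.round(1).tolist())
K=lambda x,y:("top",tn(x,y,10,270,172))
obs=[(*K(40,300),[-120,50,6]),(*K(155,548),[-120,-50,6]),(*K(765,285),[120,-50,6]),(*K(403,88),[0,48,147]),(*K(513,355),[0,-48,147])]
c,r=fit(obs,[.5,-.15,-1.2]); print("car",c.round(4),"\n",r.round(1).tolist())
print("pocket",pose(c,[[-85,0,6]]),np.degrees(c[2]),np.degrees(m[2]))
t=snapshot("top"); 
def ov(k,a,b,w,h):
    im=crop(t,a,b,w,h,k)
    def poly(p,L):
        q=((proj("top",pose(p,L))-[a,b]+.5)*k-.5).astype(np.int32); cv2.polylines(im,[q],True,(0,0,255),1)
    rect=lambda x,y,z,cx=0:[[cx-x,-y,z],[cx+x,-y,z],[cx+x,y,z],[cx-x,y,z]]
    poly(m,rect(17,30,100));poly(m,rect(17,30,4))
    poly(c,rect(120,50,6));poly(c,rect(7,48,147));poly(c,rect(20,33,40,-85));poly(c,rect(20,33,6,-85));poly(c,rect(17,30,106,85))
    return im
cv2.imwrite("pics/c.png",np.hstack([ov(7,175,185,40,64)[:420],ov(7,272,174,74,60)]))
E
```

```text
mod [ 0.5417  0.2446 -2.1996] 
 [[-0.1, -0.4], [-0.5, -0.0], [1.0, -0.6], [-0.1, 1.2], [-0.2, -0.0], [0.1, -0.3], [0.3, 0.2], [-0.4, 0.6], [0.2, -0.1]]
car [ 0.5789 -0.1671 -1.1396] 
 [[-0.1, -0.6], [-0.2, 0.2], [-0.3, -0.1], [-0.3, 0.0], [1.4, 0.3]]
pocket [[ 0.54339204 -0.08991519  0.006     ]] -65.29267111016227 -126.02498672085949
```

View pics/c.png

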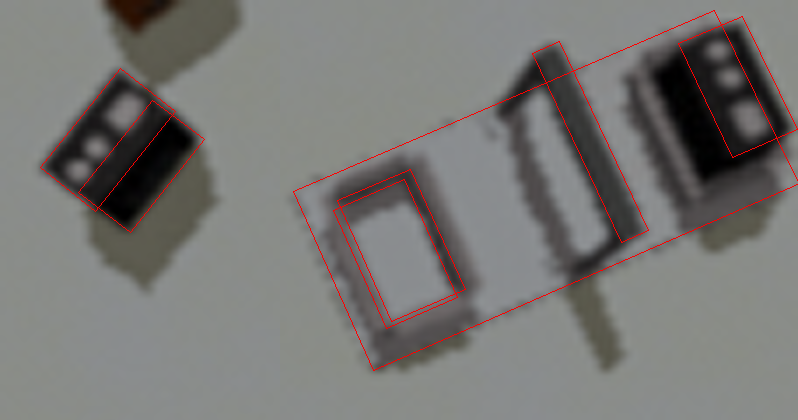

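```bash
cat > go.py <<'E'
import sys, numpy as np
from cell import observe
from scipy.spatial.transform import Rotation as Ro
x,y,z,a=map(float,sys.argv[1:5])   # target TCP and angle (deg) of tool y in world
s=observe(); w=s["tcp_rot"]; R=Ro.from_quat([w[1],w[2],w[3],w[0]])
a=np.radians(a); ty=np.array([np.cos(a),np.sin(a),0]); tz=np.array([0,0,-1.]); 
G=Ro.from_matrix(np.c_[np.cross(ty,tz),ty,tz])
print("pos",s["tool_pos"].round(4),"ang",np.degrees(np.arctan2(*R.as_matrix()[[1,0],1])).round(2),"t",s["time"],"F",s["force"].round(1),"w",s["grip_width"].round(4),s["grasp_force"])
print("shift",(R.inv().apply(np.array([x,y,z])-s["tool_pos"])/.04).round(3),"turn",(np.degrees((R.inv()*G).as_rotvec())/8).round(3),"q",s["qpos"].round(2))
E
python3 go.py .5417 .2446 .19 54
```

```text
Traceback (most recent call last):
  File "go.py", line 8, in <module>
    print("pos",s["tool_pos"].round(4),"ang",np.degrees(np.arctan2(*R.as_matrix()[[1,0],1])).round(2),"t",s["time"],"F",s["force"].round(1),"w",s["grip_width"].round(4),s["grasp_force"])
                                                                                                                                                ^^^^^^^^^^^^^^^^^^^^^
AttributeError: 'float' object has no attribute 'round'
```

```bash
sed -i 's/s\["grip_width"\].round(4)/round(s["grip_width"],4)/' go.py; python3 go.py .5417 .2446 .19 54
```

```text
pos [0.2889 0.5819 0.2307] ang 63.6 t 0.25 F [1.  0.1 0.3] w 0.0855 0.0
shift [-9.411 -4.741  1.024] turn [-9.0e-03  1.0e-03  1.2e+00] q [-1.14  0.62 -0.01  1.42  0.01  1.1  -0.04]
```

```bash
python3 -m pendant '[{"hand":-0.45,"dx":-1,"dy":-0.5,"dz":0.1,"rz":0.2},{"hand":-0.45,"dx":-2,"dy":-1,"dz":0.2,"rz":0.4},{"hand":-0.45,"dx":-3,"dy":-1.5,"dz":0.3,"rz":0.5},{"hand":-0.45,"dx":-4,"dy":-2,"dz":0.4,"rz":0.6},{"hand":-0.45,"dx":-5,"dy":-2.5,"dz":0.5,"rz":0.8},{"hand":-0.45,"dx":-6,"dy":-3,"dz":0.6,"rz":0.9},{"hand":-0.45,"dx":-7,"dy":-3.5,"dz":0.7,"rz":1.0},{"hand":-0.45,"dx":-8,"dy":-4,"dz":0.8,"rz":1.1},{"hand":-0.45,"dx":-8.9,"dy":-4.5,"dz":0.9,"rz":1.2},{"hand":-0.45,"dx":-9.41,"dy":-4.74,"dz":1.0,"rz":1.2}]'; python3 go.py .5417 .2446 .13 54
```

```text
pos [0.2889 0.5819 0.2307] ang 63.6 t 0.25 F [1.  0.1 0.3] w 0.0855 0.0
shift [-9.411 -4.739  2.524] turn [-9.0e-03  1.0e-03  1.2e+00] q [-1.14  0.62 -0.01  1.42  0.01  1.1  -0.04]$[0]: bad value
```

```bash
python3 -m pendant '[{"hand":-0.45,"dx":-1,"dy":-0.5,"dz":0.1,"rx":0,"ry":0,"rz":0.2},{"hand":-0.45,"dx":-2,"dy":-1,"dz":0.2,"rx":0,"ry":0,"rz":0.4},{"hand":-0.45,"dx":-3,"dy":-1.5,"dz":0.3,"rx":0,"ry":0,"rz":0.5},{"hand":-0.45,"dx":-4,"dy":-2,"dz":0.4,"rx":0,"ry":0,"rz":0.6},{"hand":-0.45,"dx":-5,"dy":-2.5,"dz":0.5,"rx":0,"ry":0,"rz":0.8},{"hand":-0.45,"dx":-6,"dy":-3,"dz":0.6,"rx":0,"ry":0,"rz":0.9},{"hand":-0.45,"dx":-7,"dy":-3.5,"dz":0.7,"rx":0,"ry":0,"rz":1.0},{"hand":-0.45,"dx":-8,"dy":-4,"dz":0.8,"rx":0,"ry":0,"rz":1.1},{"hand":-0.45,"dx":-8.9,"dy":-4.5,"dz":0.9,"rx":0,"ry":0,"rz":1.2},{"hand":-0.45,"dx":-9.41,"dy":-4.74,"dz":1.0,"rx":0,"ry":0,"rz":1.2}]'; python3 go.py .5417 .2446 .13 54
```

```text
time: 1.25
tool_pos: [0.5443, 0.2399, 0.1912]
tcp_rot: [0.001, 0.312, 0.95, -0.001]
force: [-0.2, -0.2, -0.1]
grip_width: 0.0615
grasp_force: 0.0
pos [0.5443 0.2399 0.1912] ang 53.64 t 1.25 F [-0.2 -0.2 -0.1] w 0.0615 0.0
shift [0.128 0.059 1.529] turn [-0.011  0.02  -0.045] q [-0.48  0.57  0.05  1.64 -0.03  0.93  0.51]
```

```bash
python3 -m pendant '[{"hand":-0.45,"dx":0.0,"dy":0.0,"dz":0.7,"rx":0,"ry":0,"rz":0},{"hand":-0.45,"dx":0.0,"dy":0.0,"dz":1.5,"rx":0,"ry":0,"rz":0},{"hand":-0.45,"dx":0,"dy":0,"dz":1.5,"rx":0,"ry":0,"rz":0}]' >/dev/null; python3 go.py .5417 .2446 .061 54; python3 - <<'E'
from h import *
t=snapshot("top"); s=snapshot("side")
cv2.imwrite("pics/d.png",np.hstack([crop(t,165,170,57,85,7),crop(s,210,215,57,85,7)]))
p=observe()["tool_pos"]; print(proj("top",[p]),proj("side",[p]))
E
```

```text
pos [0.5387 0.2434 0.1272] ang 53.98 t 1.55 F [-0.9  0.1 -0.5] w 0.062 0.0
shift [-0.05   0.083  1.655] turn [-0.063 -0.035 -0.003] q [-0.48  0.64  0.04  1.71 -0.03  0.8   0.51]
[[188.11449363 203.09004316]] [[245.16238247 252.90112893]]
```

View pics/d.png

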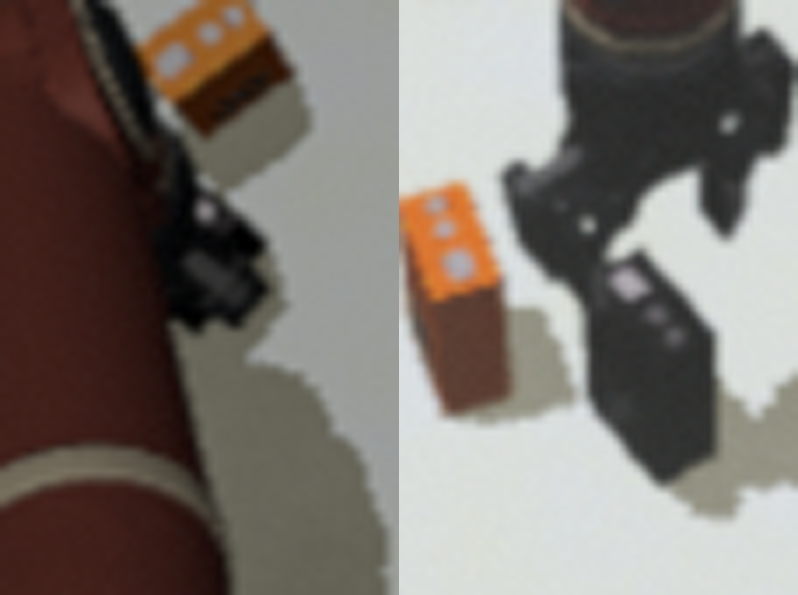

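The side crop shows the fingertips at (585,290) and (725,235), straddling the module top, which is centred near (650,310). The alignment is good, so I'll descend and grip.

```bash
python3 -m pendant '[{"hand":-0.45,"dx":-0.02,"dy":0.08,"dz":0.4,"rx":0,"ry":0,"rz":0},{"hand":-0.45,"dx":-0.02,"dy":0.08,"dz":1.0,"rx":0,"ry":0,"rz":0},{"hand":-0.45,"dx":-0.02,"dy":0.08,"dz":1.6,"rx":0,"ry":0,"rz":0},{"hand":-0.45,"dx":-0.02,"dy":0.08,"dz":1.6,"rx":0,"ry":0,"rz":0},{"hand":0.6,"dx":-0.02,"dy":0.08,"dz":1.6,"rx":0,"ry":0,"rz":0},{"hand":0.6,"dx":-0.02,"dy":0.08,"dz":1.6,"rx":0,"ry":0,"rz":0},{"hand":0.6,"dx":-0.02,"dy":0.08,"dz":1.6,"rx":0,"ry":0,"rz":0},{"hand":0.6,"dx":-0.02,"dy":0.08,"dz":1.6,"rx":0,"ry":0,"rz":0},{"hand":0.6,"dx":-0.02,"dy":0.08,"dz":1.6,"rx":0,"ry":0,"rz":0}]' 40; python3 go.py .5417 .2446 .19 54
```

```text
time: 2.55
tool_pos: [0.5454, 0.2475, 0.0689]
tcp_rot: [0.001, 0.309, 0.951, 0.001]
force: [-0.8, 0.6, 6.1]
grip_width: 0.0334
grasp_force: 41.8
pos [0.5454 0.2475 0.0689] ang 53.99 t 2.55 F [-0.8  0.6  6.1] w 0.0334 41.84663414955139
shift [ 0.029 -0.105 -3.029] turn [ 0.019  0.011 -0.001] q [-0.48  0.73  0.03  1.74 -0.03  0.67  0.51]
```

```bash
python3 -m pendant '[{"hand":0.6,"dx":0,"dy":0,"dz":-0.5,"rx":0,"ry":0,"rz":0},{"hand":0.6,"dx":0,"dy":0,"dz":-1.3,"rx":0,"ry":0,"rz":0},{"hand":0.6,"dx":0,"dy":0,"dz":-2.2,"rx":0,"ry":0,"rz":0},{"hand":0.6,"dx":0,"dy":0,"dz":-3,"rx":0,"ry":0,"rz":0},{"hand":0.6,"dx":0,"dy":0,"dz":-3.4,"rx":0,"ry":0,"rz":0},{"hand":0.6,"dx":0,"dy":0,"dz":-3.4,"rx":0,"ry":0,"rz":0}]' 40; python3 go.py .5434 -.0899 .195 -65.3
```

```text
time: 3.15
tool_pos: [0.5457, 0.2478, 0.2059]
tcp_rot: [0.002, 0.309, 0.951, 0.002]
force: [0.5, -0.1, -2.2]
grip_width: 0.0337
grasp_force: 41.0
pos [0.5457 0.2478 0.2059] ang 54.0 t 3.15 F [ 0.5 -0.1 -2.2] w 0.0337 40.98172187805176
shift [-4.915 -6.865  0.25 ] turn [ 0.042 -0.027 14.913] q [-0.49  0.56  0.04  1.62 -0.03  0.96  0.51]
```

```bash
python3 -m pendant '[{"hand":0.6,"dx":-0.3,"dy":-0.4,"dz":0,"rx":0,"ry":0,"rz":0.7},{"hand":0.6,"dx":-0.8,"dy":-1,"dz":0,"rx":0,"ry":0,"rz":1.7},{"hand":0.6,"dx":-1.3,"dy":-1.7,"dz":0,"rx":0,"ry":0,"rz":2.7},{"hand":0.6,"dx":-1.8,"dy":-2.4,"dz":0,"rx":0,"ry":0,"rz":3.7},{"hand":0.6,"dx":-2.3,"dy":-3,"dz":0,"rx":0,"ry":0,"rz":4.7},{"hand":0.6,"dx":-2.8,"dy":-3.7,"dz":0,"rx":0,"ry":0,"rz":5.7},{"hand":0.6,"dx":-3.2,"dy":-4.3,"dz":0,"rx":0,"ry":0,"rz":6.7},{"hand":0.6,"dx":-3.6,"dy":-4.8,"dz":0,"rx":0,"ry":0,"rz":7.7},{"hand":0.6,"dx":-3.9,"dy":-5.2,"dz":0,"rx":0,"ry":0,"rz":8.7},{"hand":0.6,"dx":-4.2,"dy":-5.6,"dz":0,"rx":0,"ry":0,"rz":9.7}]' 40; python3 go.py .5434 -.0899 .195 -65.3
```

```text
time: 4.15
tool_pos: [0.5473, -0.0338, 0.2014]
tcp_rot: [-0.001, 0.839, 0.545, -0.002]
force: [0.2, 0.2, -1.6]
grip_width: 0.0333
grasp_force: 40.9
pos [ 0.5473 -0.0338  0.2014] ang -23.97 t 4.15 F [ 0.2  0.2 -1.6] w 0.0333 40.94710171222687
shift [-1.321  0.483  0.162] turn [-0.018  0.02   5.166] q [-0.26  0.52  0.43  1.77 -0.26  0.92 -0.14]
```

```bash
python3 -m pendant '[{"hand":0.6,"dx":-0.3,"dy":0.1,"dz":0,"rx":0,"ry":0,"rz":1},{"hand":0.6,"dx":-0.6,"dy":0.2,"dz":0,"rx":0,"ry":0,"rz":2},{"hand":0.6,"dx":-0.9,"dy":0.3,"dz":0,"rx":0,"ry":0,"rz":3},{"hand":0.6,"dx":-1.2,"dy":0.4,"dz":0,"rx":0,"ry":0,"rz":4},{"hand":0.6,"dx":-1.32,"dy":0.48,"dz":0.1,"rx":0,"ry":0,"rz":4.8},{"hand":0.6,"dx":-1.32,"dy":0.48,"dz":0.1,"rx":0,"ry":0,"rz":5.17},{"hand":0.6,"dx":-1.32,"dy":0.48,"dz":0.1,"rx":0,"ry":0,"rz":5.17},{"hand":0.6,"dx":-1.32,"dy":0.48,"dz":0.1,"rx":0,"ry":0,"rz":5.17}]' 40; python3 go.py .5434 -.0899 .195 -65.3
python3 - <<'E'
from h import *
t=snapshot("top"); s=snapshot("side")
cv2.imwrite("pics/e.png",np.hstack([crop(t,265,170,50,75,8),crop(s,240,150,50,75,8)]))
E
```

```text
time: 4.95
tool_pos: [0.5444, -0.0884, 0.1981]
tcp_rot: [-0.0, 0.976, 0.218, -0.001]
force: [-0.4, 0.5, -2.4]
grip_width: 0.0337
grasp_force: 40.9
pos [ 0.5444 -0.0884  0.1981] ang -64.87 t 4.95 F [-0.4  0.5 -2.4] w 0.0337 40.88072597980499
shift [-0.038  0.024  0.077] turn [-0.009  0.016  0.053] q [-0.28  0.56  0.63  1.77 -0.4   0.94 -0.62]
```

View pics/e.png

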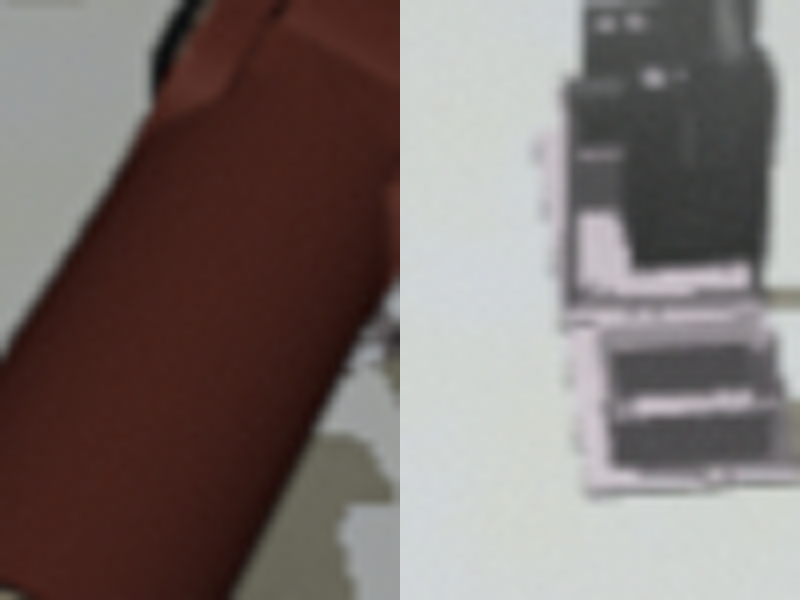

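The top view is blocked by the arm. The side view shows the module hanging above the pocket, with its near bottom edge running (632,268) to (755,262), the carrier base corner at (588,492) and the pocket mouth at about (610–775, 340–405). I'll compare these with the projections.

```bash
python3 - <<'E'
from fit import *
c=[.5789,-.1671,-1.1396]
s=snapshot("side"); k=10;a,b=255,150
im=crop(s,a,b,50,60,k)
def poly(P,col):
    q=((proj("side",P)-[a,b]+.5)*k-.5); print(q.round(0).astype(int).tolist()); cv2.polylines(im,[q.astype(np.int32)],True,col,1)
rect=lambda x,y,z,cx=0:[[cx-x,-y,z],[cx+x,-y,z],[cx+x,y,z],[cx-x,y,z]]
poly(pose(c,rect(120,50,6)),(0,0,255));poly(pose(c,rect(20,33,40,-85)),(0,0,255));poly(pose(c,rect(20,33,6,-85)),(255,0,0));poly(pose(c,rect(7,48,147)),(0,200,255))
m=[.5444,-.0884,np.radians(-64.87)]
zb=.1981-.0689
P=pose(m,rect(17,30,4)); P[:,2]+=zb; poly(P,(0,255,0))
cv2.imwrite("pics/f.png",im)
E
```

```text
[[350, 597], [258, 149], [10, 166], [81, 618]]
[[303, 509], [287, 429], [111, 442], [124, 522]]
[[299, 570], [283, 491], [109, 504], [122, 584]]
[[320, 108], [314, 82], [52, 100], [57, 126]]
[[304, 327], [289, 259], [122, 271], [134, 340]]
```

View pics/f.png

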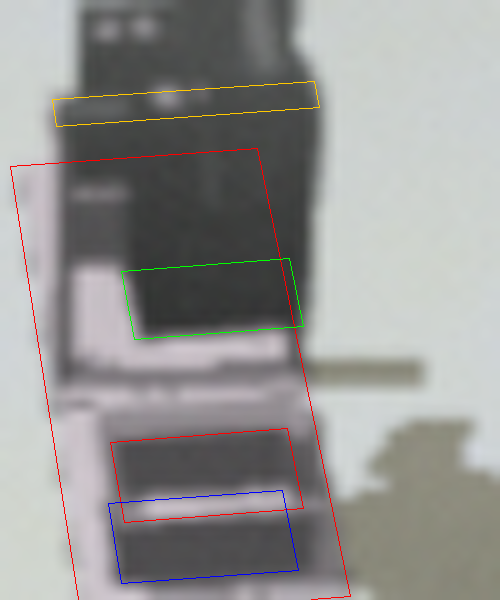

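Projection and picture agree within about 1–2 mm for both the module's bottom edge and the pocket, so I'm lowering.

```bash
python3 -m pendant '[{"hand":0.6,"dx":-0.03,"dy":0.02,"dz":0.4,"rx":0,"ry":0,"rz":0.05},{"hand":0.6,"dx":-0.03,"dy":0.02,"dz":0.9,"rx":0,"ry":0,"rz":0.05},{"hand":0.6,"dx":-0.03,"dy":0.02,"dz":1.4,"rx":0,"ry":0,"rz":0.05},{"hand":0.6,"dx":-0.03,"dy":0.02,"dz":1.75,"rx":0,"ry":0,"rz":0.05},{"hand":0.6,"dx":-0.03,"dy":0.02,"dz":1.75,"rx":0,"ry":0,"rz":0.05},{"hand":0.6,"dx":-0.03,"dy":0.02,"dz":1.75,"rx":0,"ry":0,"rz":0.05}]' 40; python3 go.py .5434 -.0899 .075 -65.3
```

```text
time: 5.7
tool_pos: [0.5446, -0.0903, 0.1296]
tcp_rot: [0.0, 0.977, 0.213, 0.0]
force: [0.3, -0.5, -1.8]
grip_width: 0.0334
grasp_force: 40.8
pos [ 0.5446 -0.0903  0.1296] ang -65.35 t 5.7 F [ 0.3 -0.5 -1.8] w 0.0334 40.79182505607605
shift [-0.023 -0.022  1.365] turn [ 0.002 -0.001 -0.006] q [-0.23  0.65  0.57  1.84 -0.47  0.79 -0.56]
```

```bash
python3 -m pendant '[{"hand":0.6,"dx":-0.02,"dy":-0.02,"dz":0.2,"rx":0,"ry":0,"rz":0},{"hand":0.6,"dx":-0.02,"dy":-0.02,"dz":0.35,"rx":0,"ry":0,"rz":0},{"hand":0.6,"dx":-0.02,"dy":-0.02,"dz":0.5,"rx":0,"ry":0,"rz":0},{"hand":0.6,"dx":-0.02,"dy":-0.02,"dz":0.65,"rx":0,"ry":0,"rz":0},{"hand":0.6,"dx":-0.02,"dy":-0.02,"dz":0.7,"rx":0,"ry":0,"rz":0}]' 40; python3 go.py .5434 -.0899 .075 -65.3
```

```text
time: 6.2
tool_pos: [0.5431, -0.0899, 0.1006]
tcp_rot: [0.0, 0.977, 0.213, -0.0]
force: [-0.9, -0.7, -2.2]
grip_width: 0.0337
grasp_force: 40.7
pos [ 0.5431 -0.0899  0.1006] ang -65.37 t 6.2 F [-0.9 -0.7 -2.2] w 0.0337 40.70323169231415
shift [0.007 0.002 0.641] turn [ 0.001  0.005 -0.009] q [-0.21  0.69  0.54  1.87 -0.51  0.73 -0.53]
```

No contact yet and the bottom is about 32 mm up, below the lips. Continuing down slowly.

```bash
python3 -m pendant '[{"hand":0.6,"dx":0,"dy":0,"dz":0.1,"rx":0,"ry":0,"rz":0},{"hand":0.6,"dx":0,"dy":0,"dz":0.2,"rx":0,"ry":0,"rz":0},{"hand":0.6,"dx":0,"dy":0,"dz":0.3,"rx":0,"ry":0,"rz":0},{"hand":0.6,"dx":0,"dy":0,"dz":0.4,"rx":0,"ry":0,"rz":0},{"hand":0.6,"dx":0,"dy":0,"dz":0.5,"rx":0,"ry":0,"rz":0},{"hand":0.6,"dx":0,"dy":0,"dz":0.58,"rx":0,"ry":0,"rz":0},{"hand":0.6,"dx":0,"dy":0,"dz":0.62,"rx":0,"ry":0,"rz":0},{"hand":0.6,"dx":0,"dy":0,"dz":0.62,"rx":0,"ry":0,"rz":0}]' 40; python3 go.py .5434 -.0899 .075 -65.3
```

```text
time: 7.0
tool_pos: [0.5432, -0.0898, 0.0763]
tcp_rot: [0.0, 0.977, 0.213, -0.0]
force: [-0.4, 0.3, -2.7]
grip_width: 0.0334
grasp_force: 40.6
pos [ 0.5432 -0.0898  0.0763] ang -65.36 t 7.0 F [-0.4  0.3 -2.7] w 0.0334 40.61951816082001
shift [0.003 0.003 0.032] turn [ 0.     0.002 -0.008] q [-0.19  0.72  0.51  1.88 -0.54  0.68 -0.5 ]
```

```bash
python3 -m pendant '[{"hand":0.6,"dx":0,"dy":0,"dz":0.05,"rx":0,"ry":0,"rz":0},{"hand":0.6,"dx":0,"dy":0,"dz":0.1,"rx":0,"ry":0,"rz":0},{"hand":0.6,"dx":0,"dy":0,"dz":0.15,"rx":0,"ry":0,"rz":0},{"hand":0.6,"dx":0,"dy":0,"dz":0.15,"rx":0,"ry":0,"rz":0}]' 40; python3 go.py .5434 -.0899 .075 -65.3
```

```text
time: 7.4
tool_pos: [0.5434, -0.089, 0.0744]
tcp_rot: [-0.002, 0.977, 0.214, 0.001]
force: [-6.4, 2.6, 24.4]
grip_width: 0.0336
grasp_force: 39.6
pos [ 0.5434 -0.089   0.0744] ang -65.32 t 7.4 F [-6.4  2.6 24.4] w 0.0336 39.553332924842834
shift [-0.009  0.02  -0.016] turn [-0.022 -0.02  -0.002] q [-0.19  0.72  0.5   1.89 -0.54  0.67 -0.5 ]
```

The module reached the floor at the expected height with 24 N. I'll ease the push off, open and wait.

```bash
python3 -m pendant '[{"hand":0.6,"dx":0,"dy":0,"dz":-0.12,"rx":0,"ry":0,"rz":0},{"hand":0.6,"dx":0,"dy":0,"dz":-0.12,"rx":0,"ry":0,"rz":0},{"hand":-0.3,"dx":0,"dy":0,"dz":-0.12,"rx":0,"ry":0,"rz":0},{"hand":-0.3,"dx":0,"dy":0,"dz":-0.12,"rx":0,"ry":0,"rz":0},{"hand":-0.3,"dx":0,"dy":0,"dz":-0.12,"rx":0,"ry":0,"rz":0},{"hand":-0.3,"dx":0,"dy":0,"dz":-0.12,"rx":0,"ry":0,"rz":0},{"hand":-0.3,"dx":0,"dy":0,"dz":-0.12,"rx":0,"ry":0,"rz":0},{"hand":-0.3,"dx":0,"dy":0,"dz":-0.12,"rx":0,"ry":0,"rz":0}]' 40; python3 go.py .5789 -.1671 .22 -65.3
```

```text
time: 8.2
tool_pos: [0.5433, -0.0898, 0.0752]
tcp_rot: [0.0, 0.977, 0.213, -0.0]
force: [-1.0, 0.0, 1.0]
grip_width: 0.0558
grasp_force: 0.0
pos [ 0.5433 -0.0898  0.0752] ang -65.36 t 8.2 F [-1.  0.  1.] w 0.0558 0.0
shift [ 0.004  2.128 -3.619] turn [ 0.     0.001 -0.008] q [-0.19  0.72  0.51  1.89 -0.54  0.67 -0.5 ]
```

```bash
python3 -m pendant '[{"hand":-0.3,"dx":0,"dy":0,"dz":-0.5,"rx":0,"ry":0,"rz":0},{"hand":-0.3,"dx":0,"dy":0,"dz":-1.5,"rx":0,"ry":0,"rz":0},{"hand":-0.3,"dx":0,"dy":0,"dz":-2.5,"rx":0,"ry":0,"rz":0},{"hand":-0.3,"dx":0,"dy":0,"dz":-3.6,"rx":0,"ry":0,"rz":0},{"hand":-0.3,"dx":0,"dy":0,"dz":-3.6,"rx":0,"ry":0,"rz":0},{"hand":-0.5,"dx":0,"dy":0.7,"dz":-3.6,"rx":0,"ry":0,"rz":0},{"hand":-0.5,"dx":0,"dy":1.5,"dz":-3.6,"rx":0,"ry":0,"rz":0},{"hand":-0.5,"dx":0,"dy":2.13,"dz":-3.6,"rx":0,"ry":0,"rz":0},{"hand":-0.5,"dx":0,"dy":2.13,"dz":-3.6,"rx":0,"ry":0,"rz":0}]' 40; python3 go.py .5789 -.1671 .121 -65.3
python3 - <<'E'
from fit import *
c=[.5789,-.1671,-1.1396]
s=snapshot("side"); k=8;a,b=235,110
im=crop(s,a,b,80,75,k)
rect=lambda x,y,z,cx=0:[[cx-x,-y,z],[cx+x,-y,z],[cx+x,y,z],[cx-x,y,z]]
for L in(rect(120,50,6),rect(7,48,147),rect(17,30,106,-85)):
    q=((proj("side",pose(c,L))-[a,b]+.5)*k-.5); cv2.polylines(im,[q.astype(np.int32)],True,(0,0,255),1)
cv2.imwrite("pics/g.png",im)
E
```

```text
time: 9.1
tool_pos: [0.5786, -0.1718, 0.2189]
tcp_rot: [0.002, 0.978, 0.211, -0.0]
force: [-0.8, 0.1, -0.8]
grip_width: 0.0642
grasp_force: 0.0
pos [ 0.5786 -0.1718  0.2189] ang -65.68 t 9.1 F [-0.8  0.1 -0.8] w 0.0642 0.0
shift [ 0.059 -0.113  2.446] turn [ 0.024  0.012 -0.048] q [-0.12  0.62  0.63  1.6  -0.4   1.06 -0.53]
```

View pics/g.png

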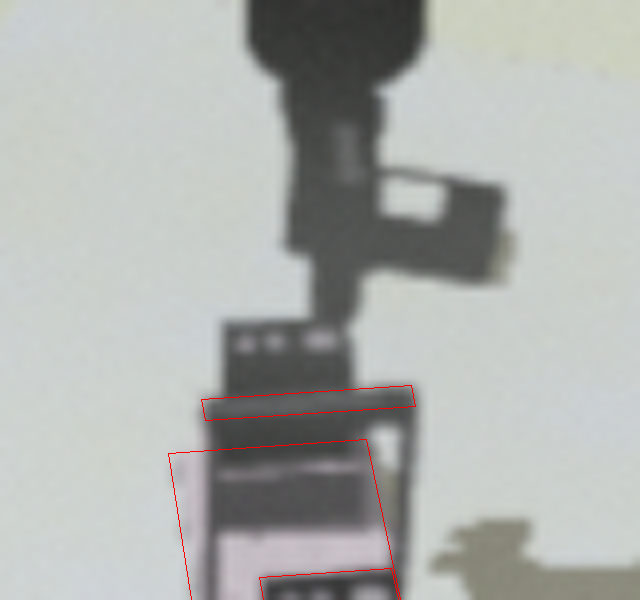

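The bar in the picture, (203,410) to (413,395), matches the projection, and the loose module is standing in the pocket at the bottom. Descending onto the bar.

```bash
python3 -m pendant '[{"hand":-0.5,"dx":0,"dy":0,"dz":0.5,"rx":0,"ry":0,"rz":0},{"hand":-0.5,"dx":0,"dy":0,"dz":1.3,"rx":0,"ry":0,"rz":0},{"hand":-0.5,"dx":0,"dy":0,"dz":2.0,"rx":0,"ry":0,"rz":0},{"hand":-0.5,"dx":0,"dy":0,"dz":2.45,"rx":0,"ry":0,"rz":0},{"hand":-0.5,"dx":0,"dy":0,"dz":2.45,"rx":0,"ry":0,"rz":0},{"hand":-0.5,"dx":0,"dy":0,"dz":2.45,"rx":0,"ry":0,"rz":0}]' 40; python3 go.py .5789 -.1671 .121 -65.3
```

```text
time: 9.75
tool_pos: [0.5788, -0.1662, 0.1214]
tcp_rot: [-0.0, 0.977, 0.214, -0.0]
force: [-0.0, -0.1, 0.2]
grip_width: 0.0641
grasp_force: 0.0
pos [ 0.5788 -0.1662  0.1214] ang -65.3 t 9.75 F [-0.  -0.1  0.2] w 0.0641 0.0
shift [-0.006  0.021  0.009] turn [-0.005  0.002  0.   ] q [-0.09  0.72  0.56  1.7  -0.49  0.86 -0.45]
```

```bash
python3 -m pendant '[{"hand":0.0,"dx":0,"dy":0,"dz":0,"rx":0,"ry":0,"rz":0},{"hand":0.3,"dx":0,"dy":0,"dz":0,"rx":0,"ry":0,"rz":0},{"hand":0.5,"dx":0,"dy":0,"dz":0,"rx":0,"ry":0,"rz":0},{"hand":0.6,"dx":0,"dy":0,"dz":0,"rx":0,"ry":0,"rz":0},{"hand":0.75,"dx":0,"dy":0,"dz":0,"rx":0,"ry":0,"rz":0},{"hand":1,"dx":0,"dy":0,"dz":0,"rx":0,"ry":0,"rz":0},{"hand":1,"dx":0,"dy":0,"dz":0,"rx":0,"ry":0,"rz":0},{"hand":1,"dx":0,"dy":0,"dz":0,"rx":0,"ry":0,"rz":0}]' 40; python3 -m pendant '[{"hand":1,"dx":0,"dy":0,"dz":0,"rx":0,"ry":0,"rz":0},{"hand":1,"dx":0,"dy":0,"dz":0,"rx":0,"ry":0,"rz":0}]' 110;python3 go.py .5789 -.1671 .24 -65.3
```

```text
time: 10.55
tool_pos: [0.5791, -0.1675, 0.1219]
tcp_rot: [0.0, 0.977, 0.213, 0.0]
force: [-0.7, 0.1, 5.5]
grip_width: 0.013
grasp_force: 40.8
time: 10.75
tool_pos: [0.5792, -0.1676, 0.1221]
tcp_rot: [0.0, 0.977, 0.213, 0.001]
force: [0.7, 0.6, 5.6]
grip_width: 0.0121
grasp_force: 107.8
pos [ 0.5792 -0.1676  0.1221] ang -65.36 t 10.75 F [0.7 0.6 5.6] w 0.0121 107.81015753746033
shift [ 0.    -0.011 -2.947] turn [ 0.007 -0.007 -0.008] q [-0.09  0.72  0.56  1.7  -0.49  0.86 -0.45]
```

```bash
python3 -m pendant '[{"hand":1,"dx":0,"dy":0,"dz":-0.1,"rx":0,"ry":0,"rz":0},{"hand":1,"dx":0,"dy":0,"dz":-0.25,"rx":0,"ry":0,"rz":0},{"hand":1,"dx":0,"dy":0,"dz":-0.4,"rx":0,"ry":0,"rz":0},{"hand":1,"dx":0,"dy":0,"dz":-0.6,"rx":0,"ry":0,"rz":0},{"hand":1,"dx":0,"dy":0,"dz":-0.8,"rx":0,"ry":0,"rz":0},{"hand":1,"dx":0,"dy":0,"dz":-1.0,"rx":0,"ry":0,"rz":0},{"hand":1,"dx":0,"dy":0,"dz":-1.15,"rx":0,"ry":0,"rz":0},{"hand":1,"dx":0,"dy":0,"dz":-1.2,"rx":0,"ry":0,"rz":0}]' 110;python3 go.py .5789 -.1671 .245 -65.3
```

```text
time: 11.55
tool_pos: [0.5792, -0.1675, 0.1705]
tcp_rot: [0.0, 0.977, 0.213, 0.001]
force: [-0.0, 0.2, -8.1]
grip_width: 0.0122
grasp_force: 107.3
pos [ 0.5792 -0.1675  0.1705] ang -65.36 t 11.55 F [-0.   0.2 -8.1] w 0.0122 107.31308341026306
shift [-1.000e-03 -1.100e-02 -1.863e+00] turn [ 0.009 -0.01  -0.008] q [-0.11  0.67  0.6   1.66 -0.44  0.95 -0.49]
```

The full 8 N load is on the gripper. Raising the rest of the way.

```bash
python3 -m pendant '[{"hand":1,"dx":0,"dy":0,"dz":-0.15,"rx":0,"ry":0,"rz":0},{"hand":1,"dx":0,"dy":0,"dz":-0.4,"rx":0,"ry":0,"rz":0},{"hand":1,"dx":0,"dy":0,"dz":-0.7,"rx":0,"ry":0,"rz":0},{"hand":1,"dx":0,"dy":0,"dz":-1.0,"rx":0,"ry":0,"rz":0},{"hand":1,"dx":0,"dy":0,"dz":-1.3,"rx":0,"ry":0,"rz":0},{"hand":1,"dx":0,"dy":0,"dz":-1.6,"rx":0,"ry":0,"rz":0},{"hand":1,"dx":0,"dy":0,"dz":-1.8,"rx":0,"ry":0,"rz":0},{"hand":1,"dx":0,"dy":0,"dz":-1.87,"rx":0,"ry":0,"rz":0},{"hand":1,"dx":0,"dy":0,"dz":-1.87,"rx":0,"ry":0,"rz":0},{"hand":1,"dx":0,"dy":0,"dz":-1.87,"rx":0,"ry":0,"rz":0}]' 110;python3 -m pendant '[{"hand":1,"dx":0,"dy":0,"dz":0,"rx":0,"ry":0,"rz":0},{"hand":1,"dx":0,"dy":0,"dz":0,"rx":0,"ry":0,"rz":0},{"hand":1,"dx":0,"dy":0,"dz":0,"rx":0,"ry":0,"rz":0},{"hand":1,"dx":0,"dy":0,"dz":0,"rx":0,"ry":0,"rz":0}]' 110; python3 - <<'E'
from h import *
cv2.imwrite("pics/i.png",crop(snapshot("side"),225,70,100,100,6))
E
```

```text
time: 12.55
tool_pos: [0.5784, -0.1669, 0.2435]
tcp_rot: [-0.0, 0.977, 0.213, -0.001]
force: [0.4, -0.3, -8.7]
grip_width: 0.0122
grasp_force: 107.4
time: 12.95
tool_pos: [0.5787, -0.1672, 0.2439]
tcp_rot: [-0.0, 0.977, 0.213, -0.0]
force: [-0.5, -0.5, -8.6]
grip_width: 0.0119
grasp_force: 107.5
```

View pics/i.png

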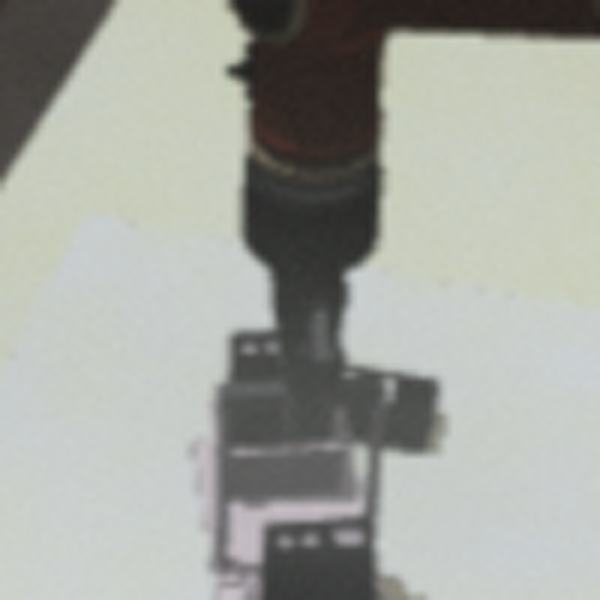

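The side view shows both modules in the lifted carrier, with the loose module's far top edge at (265,523)–(372,515) and the bar's left end at (220,385). I'll check the level against the projection.

```bash
python3 - <<'E'
from fit import *
c=[.5787,-.1672,-1.1405]
for tilt in(-.1,0,.1):
    L=np.array([[-68,30,106],[-68,-30,106],[102,30,106],[0,48,147]],float)
    d=L-[0,0,140]; d=np.c_[d[:,0]*np.cos(tilt)+d[:,2]*np.sin(tilt),d[:,1],-d[:,0]*np.sin(tilt)+d[:,2]*np.cos(tilt)]
    P=pose(c,d+[0,0,140+122]); print(tilt,((proj("side",P)-[225,70]+.5)*6-.5).round(0).tolist())
E
```

```text
-0.1 [[259.0, 527.0], [363.0, 520.0], [225.0, 316.0], [216.0, 392.0]]
0 [[260.0, 523.0], [365.0, 516.0], [225.0, 333.0], [216.0, 391.0]]
0.1 [[261.0, 517.0], [366.0, 510.0], [226.0, 350.0], [216.0, 391.0]]
```

The observed points (265,523) and (230,333) match the level case, so it is level. Handing in.

```bash
python3 -c "
from cell import *
print(sign_off())"
```

```text
the job is handed in; nothing more can be done
None
```

The loose module is in the empty pocket, and I handed the job in with the loaded carrier held still and level by its handle, about 12 cm above the bench; `sign_off` returned no verdict.

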